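# Load four sample bottles into the fitting inserts of a dry-block heater

### The arm

A 6-joint arm with a two-finger parallel gripper is mounted at the origin on a cart in front of the work surface, level with it; the furniture and walls round the work are solid. World frame = base frame: x ahead of the robot, y to its left, z up, the work surface at z = 0. Lengths are in m, angles in rad, forces in N, time in s.
With the tool pointing down it reaches from about 0.3 to 0.95 m from the base axis. Payload 3.1 kg.
Tool frame: the origin (TCP) lies at the centre of the arm's flange, where the gripper is bolted on; the fingertips stand 173 mm ahead of it and the grasp point (between the pads) lies 155 mm ahead of it; z points along the fingers, y is the line along which they close (so a half turn about z gives the same grasp; the last joint's range is limited). The gripper opens to 85 mm and grips with 20 to 120 N. Pads are 22 mm wide; open, the fingers measure 114 mm over their backs; the gripper's body (76 mm by 85 mm) begins 54 mm behind the grasp point. The pads swing forward as they close: fully open they stand 13 mm farther back than shut.
Start: joints at [1.194, 0.308, 1.634, -0, 1.2, -0.07], TCP at [0.189, 0.596, 0.405] pointing down, gripper open.
Joint ranges: [-3.06, 3.06], [-0.79, 1.96], [0.05, 2.63], [-1.19, 4.34], [0.05, 2.64], [-2.94, 2.94]. Speed limits (rad/s): [2.79, 2.79, 3.14, 3.14, 3.14, 3.14].

### API

Orientations are given as [roll, pitch, yaw] about the fixed x, y, z axes, in that order (R = Rz(yaw) Ry(pitch) Rx(roll)).
In Python, from plant import r gives the robot as it stands.
- The arm moves only by the tool carry_out, never from a script. Its argument "deltas" is text: rows parted by semicolons, each of 5 numbers parted by spaces: the gripper's target within -1 to 1 (fully open at 1, half-way at 0, shut at -1), then the shift along the world's x, y, z in units of 30 mm (1.0 is 30 mm), then the turn about the world's z in units of 8 degrees (1.0 is 8 degrees). In form: jaw x y z yaw; .... A call has 1 to 20 rows; each row is the pose to reach, as a shift and turn from the pose commanded when the call began; what a row does not reach only later rows make up. A row lasts 1/8 s, in which the tool goes at most 62.5 mm and 10.7 degrees, less where a joint would pass 70% of its speed; a pose out of reach is approached as far as the arm can. A call with a gripper value outside its range is refused whole. The fingers move at their own pace and stop on an object; "newtons" is the grip in N (left out, the last holds). Time passes only in rows, so rows that repeat a pose let the fingers close. It gives the time, the measured TCP pose, the force and the opening at its end, in the units of the state.
- r.get_state(): the state, without advancing time (a new reading comes with each control period).
- r.capture(name): name is "scene" or "top"; returns a dict with "image" (384x512x3 uint8, blue, green, red), "fx", "fy", "cx", "cy" (pixels), "k1" (the pictures are not rectified: a ray, as slopes to the right and down, at radius r is drawn at 1 + k1 r^2 times it, then the intrinsics apply), "rvec" (rotation vector, rad) and "tvec" (3), from world to camera coordinates, as OpenCV has them. Camera axes: x right, y down, z forward; pixel columns grow to the right and rows downward; lengths in m; the calibration is good to about 2 mm. A picture is of the moment at which its call begins. There is no depth.
- r.job_done(): hands the job in, once; it reports no verdict.
The state is a dict: "t": time; "joint_positions": joint angles; "joint_velocities": joint speeds; "joint_efforts": joint torques, N m; "position": TCP position; "tcp_rot": TCP orientation; "wrist_force": force on the tool from outside, world axes, zero at the start; "ft_torque": the same for the moment, N m; "width": finger opening in m.
Only numpy, scipy, OpenCV 4.12 (cv2) and the standard library are available. Lean on these libraries where they do the work, as an engineer would, in place of code of your own. Each camera call takes 0.05 s, during which the arm holds its last target. There are 200 camera calls.

### The job

Load the dry-block heater for preheating: take the four screw-capped glass sample bottles that stand on the front half of the bench, left and right of the heater (not the spare ones back by the wall), and set each one, upright and fully down, into the insert whose well fits it: the smallest bottle in the red insert, the second smallest in the blue, the second largest in the green and the largest, amber one in the gold. Lower the bottles into their wells without dropping or tipping any over, and leave the conical flask and the grease jar where they stand.

Things in the scene. Friction and masses are not known exactly. Their poses are not given: they have to be found in the camera images.
- bottle_small: loose glass sample bottle, round, 34 mm in diameter, 69 mm high over the cap, its straight body reaching to 60 mm; red cap (22 mm), clear glass with colourless contents and a white label: the smallest of the four. About 0.1 kg. Starts upright on the front half of the bench (not the like one back by the wall); origin: centre of its underside, z up its axis. Belongs in the red insert.
- bottle_oil_b: loose glass sample bottle, round, 40 mm in diameter, 89 mm high over the cap, its straight body reaching to 77 mm; black cap (26 mm), clear glass with brownish contents in its lower half: the second smallest. About 0.1 kg. Starts upright on the front half of the bench (not the like one back by the wall); origin: centre of its underside, z up its axis. Belongs in the blue insert.
- bottle_oil_a: loose glass sample bottle, round, 46 mm in diameter, 103 mm high over the cap, its straight body reaching to 90 mm; black cap (29 mm), clear glass with yellowish contents: the second largest. About 0.1 kg. Starts upright on the front half of the bench (not the like one back by the wall); origin: centre of its underside, z up its axis. Belongs in the green insert.
- bottle_amber: loose glass sample bottle, round, 52 mm in diameter, 116 mm high over the cap, its straight body reaching to 101 mm; cream-white cap (33 mm), amber glass: the largest. About 0.1 kg. Starts upright on the front half of the bench (not the like one back by the wall); origin: centre of its underside, z up its axis. Belongs in the gold insert.
- insert_red: red round metal insert fixed in the heater, 80 mm across, 38 mm high, its top 68 mm above the bench. Round well in its middle, 39 mm wide (for the 34 mm bottle), flaring to 51 mm over the top 13 mm; well floor 28 mm below the top, 10 mm above the underside. Origin: centre of the underside; z up, x and y along the heater's sides. The heater: a low white fixed box, 215x190 mm, 38 mm high.
- insert_blue: blue round metal insert fixed in the heater, 80 mm across, 38 mm high, its top 68 mm above the bench. Round well in its middle, 45 mm wide (for the 40 mm bottle), flaring to 57 mm over the top 13 mm; well floor 28 mm below the top, 10 mm above the underside. Origin: centre of the underside; z up, x and y along the heater's sides. Inserts stand 2x2, 86 mm between centres, shuffled.
- insert_green: green round metal insert fixed in the heater, 80 mm across, 38 mm high, its top 68 mm above the bench. Round well in its middle, 51 mm wide (for the 46 mm bottle), flaring to 63 mm over the top 13 mm; well floor 28 mm below the top, 10 mm above the underside. Origin: centre of the underside; z up, x and y along the heater's sides. Tall fixed apparatus stands beyond x = 0.51 m where y > -0.04 m.
- insert_gold: gold round metal insert fixed in the heater, 80 mm across, 38 mm high, its top 68 mm above the bench. Round well in its middle, 57 mm wide (for the 52 mm bottle), flaring to 69 mm over the top 13 mm; well floor 28 mm below the top, 10 mm above the underside. Origin: centre of the underside; z up, x and y along the heater's sides. Tall fixed apparatus stands beyond x = 0.51 m where y > -0.04 m.
- flask_100: bystander: conical glass flask with a dark stopper, loose, 64 mm across the foot, 114 mm high, origin at the centre of its underside. Stays where it stands.
- grease_jar: bystander: squat white jar with a blue screw lid, loose, 45 mm in diameter, 36 mm high, origin at the centre of its underside. Stays where it stands.

How it is judged:
By the outcome, as a careful person would: the job done as asked, in the order asked, and still so for the second after the job is handed in, with the robot touching nothing.
It also fails if it takes over 109 s, if anything falls off the work surface, if the arm or the gripper's body presses on something with over 40 N, if the wrist force passes 120 N, or if a joint passes its speed limit or range.

## Working session

There is one attempt and no reset: what is moved stays moved. The work goes in short steps, Python scripts to look and compute and a tool call to move; the robot and the scene stay as the last step left them, time stands still between calls to the robot, and variables do not carry over. Pictures are saved under pics/ and viewed, on a budget of 14 in all, crops included, one or two more only if the job needs it, and the job is handed in when it is done.

Besides the shell and the picture viewer there is one more tool, called by a JSON object that holds its "name" and its "arguments". carry_out: Moves the arm, as the interface text tells. Its arguments: {"type":"object","properties":{"deltas":{"type":"string"},"newtons":{"type":"number"}},"required":["deltas"]}

```bash
mkdir -p pics
cat > h.py <<'E'
from plant import r
import cv2, numpy as np, json
def snap(n,f):
    d=r.capture(n); cv2.imwrite('pics/'+f+'.png',d['image'])
    np.save('pics/'+n+'_cal.npy',{k:v for k,v in d.items() if k!='image'},allow_pickle=True); return d
def cal(n): return np.load('pics/'+n+'_cal.npy',allow_pickle=True).item()
def ray(c,u,v):
    # invert x_d = x(1+k1 r^2) 
    K=np.array([[c['fx'],0,c['cx']],[0,c['fy'],c['cy']],[0,0,1.]])
    p=cv2.undistortPointsIter(np.array([[[u,v]]],float),K,np.array([c['k1'],0,0,0,0.]),None,None,(3,50,1e-10))[0,0]
    R=cv2.Rodrigues(np.array(c['rvec'],float))[0]; t=np.array(c['tvec'],float).ravel()
    return -R.T@t, R.T@np.array([p[0],p[1],1.])
def at(c,u,v,z):
    o,d=ray(c,u,v); return o+d*(z-o[2])/d[2]
def proj(c,P):
    K=np.array([[c['fx'],0,c['cx']],[0,c['fy'],c['cy']],[0,0,1.]])
    return cv2.projectPoints(np.array(P,float).reshape(-1,3),np.array(c['rvec'],float),np.array(c['tvec'],float),K,np.array([c['k1'],0,0,0,0.]))[0][:,0]
E
python3 - <<'E'
from h import *
for n in('top','scene'):
    d=snap(n,n+'0'); o,_=ray(cal(n),256,192); print(n,o,at(cal(n),256,192,0),d['fx'],d['k1'])
    cv2.imwrite(f'pics/{n}0b.png',cv2.resize(d['image'],(800,600),interpolation=cv2.INTER_CUBIC))
print(r.get_state())
E
```

```text
top [ 0.39569512 -0.00861745  1.14571832] [0.50096641 0.00541808 0.        ] 376.6430958050666 0.023462573427590352
scene [-0.31131809 -0.64500118  0.92478328] [ 5.67549018e-01  1.96118873e-02 -1.11022302e-16] 443.48309646720384 0.048352350513171424
{'t': 0.1, 'joint_positions': array([ 1.19429594e+00,  3.08920969e-01,  1.63505557e+00,  2.72897611e-05,
        1.19977796e+00, -6.97015915e-02]), 'joint_velocities': array([-0.00055758, -0.00259488, -0.0018078 , -0.0011034 ,  0.00023948,
        0.00115854]), 'joint_efforts': array([-1.76336498e-04, -4.16404045e+01, -2.77645040e+01, -1.10634212e-04,
        3.97609547e-03, -2.22131058e-05]), 'position': array([0.18863379, 0.59544164, 0.40356143]), 'tcp_rot': array([-3.13943782e+00, -1.75911959e-04,  2.83478375e+00]), 'wrist_force': array([0.4135239, 0.1468467, 0.2909351]), 'ft_torque': array([-0.04106696,  0.06187015, -0.05117003]), 'width': 0.08571170993963215}
```

View pics/top0b.png

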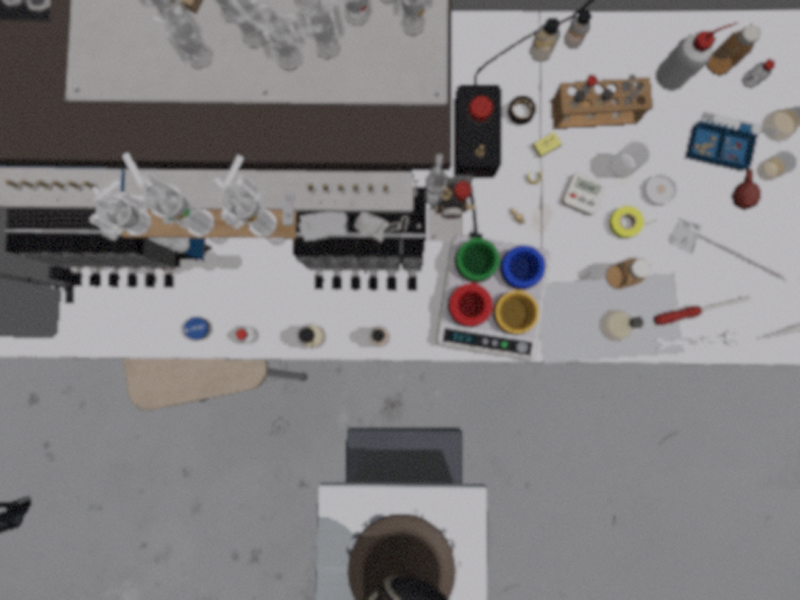

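View pics/scene0b.png

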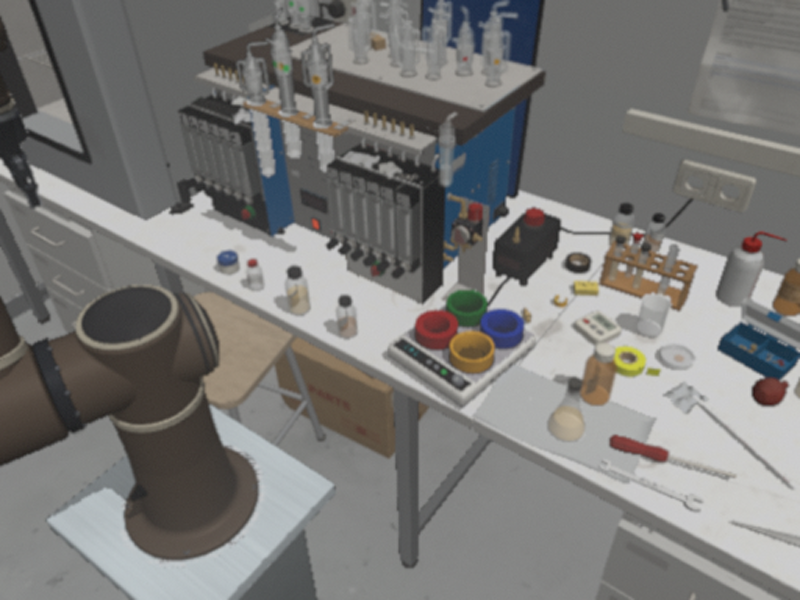

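Top picture: red cap at (242,334), oil_a cap (307,335), oil_b cap (378,335), amber cap (641,267). The inserts are green (477,259), blue (522,266), red (470,305) and gold (516,312). Next I'll take an enlarged crop to measure from.

Run:
```python
import cv2,numpy as np
i=cv2.imread('pics/top0.png')
a=i[200:230,115:265]; b=i[145:235,280:430]
m=cv2.resize(np.vstack([a,b]),None,fx=5,fy=5,interpolation=cv2.INTER_CUBIC)
for k in range(0,750,50): cv2.line(m,(k,148),(k,154),(0,0,255),1)
cv2.imwrite('pics/c1.png',m)
```

```text
(no output)
```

View pics/c1.png

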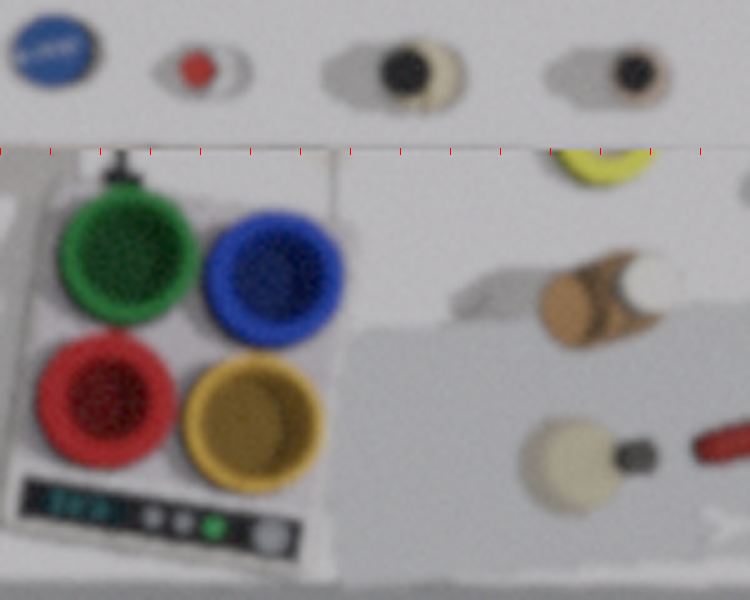

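Crop: caps are red (198,69), oil_a (406,71), oil_b (635,73), amber (652,281). Insert tops are green (129,256), blue (274,278), red (106,399), gold (253,421). I'll check these against the scene view.

```bash
cat > m.py <<'E'
from h import *
c=cal('top'); s=cal('scene')
q=dict(small=(198,69,.069,0),oil_a=(406,71,.103,0),oil_b=(635,73,.089,0),amber=(652,281,.116,1),flask=(636,457,.114,1),jar=(54,51,.036,0),green=(129,256,.068,1),blue=(274,278,.068,1),red=(106,399,.068,1),gold=(253,421,.068,1))
W={}
for k,(u,v,z,b) in q.items():
    U=(u+.5)/5-.5; V=(v+.5)/5-.5
    U+=115 if not b else 280; V+=200 if not b else 145-30
    W[k]=at(c,U,V,z)
    p=proj(s,[W[k],W[k]*[1,1,0]]); print(k,W[k].round(4),((p+.5)*1.5625-.5).round(0).tolist())
g=[W[k][:2] for k in('green','blue','red','gold')]
print([np.linalg.norm(g[i]-g[j]).round(4) for i,j in((0,1),(2,3),(0,2),(1,3),(0,3),(1,2))])
E
python3 m.py
python3 - <<'E'
import cv2,numpy as np
i=cv2.imread('pics/scene0.png')
a=i[155:225,135:235];b=i[175:275,245:405]
m=cv2.resize(a,None,fx=5,fy=5,interpolation=cv2.INTER_CUBIC)
cv2.imwrite('pics/c2.png',cv2.resize(i[150:270,135:295],None,fx=5,fy=5,interpolation=cv2.INTER_CUBIC))
E
```

```text
small [0.4303 0.2945 0.069 ] [[253.0, 261.0], [258.0, 287.0]]
oil_a [0.4292 0.1699 0.103 ] [[296.0, 269.0], [301.0, 309.0]]
oil_b [0.4299 0.044  0.089 ] [[346.0, 298.0], [349.0, 333.0]]
amber [ 0.5531 -0.4177  0.116 ] [[607.0, 348.0], [596.0, 396.0]]
flask [ 0.4565 -0.4071  0.114 ] [[575.0, 381.0], [566.0, 428.0]]
jar [0.4411 0.3888 0.036 ] [[228.0, 256.0], [231.0, 269.0]]
green [ 0.5722 -0.1373  0.068 ] [[467.0, 302.0], [466.0, 328.0]]
blue [ 0.5602 -0.2207  0.068 ] [[502.0, 322.0], [500.0, 349.0]]
red [ 0.4891 -0.124   0.068 ] [[437.0, 323.0], [437.0, 350.0]]
gold [ 0.4774 -0.208   0.068 ] [[473.0, 345.0], [471.0, 372.0]]
[np.float64(0.0843), np.float64(0.0848), np.float64(0.0841), np.float64(0.0838), np.float64(0.1183), np.float64(0.12)]
```

View pics/c2.png

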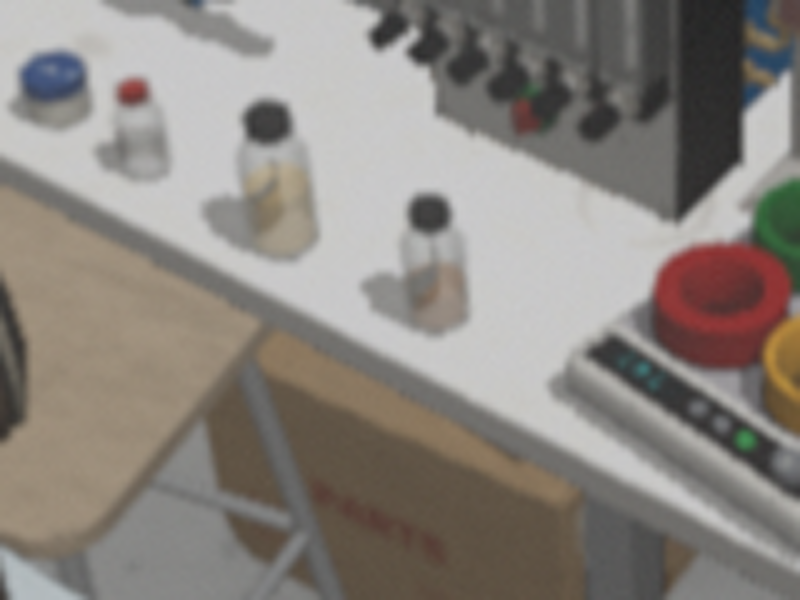

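```bash
cat > ins.py <<'E'
from h import *
from scipy.optimize import least_squares
t=np.linspace(0,2*np.pi,60); ring=lambda x,y,z:np.c_[x+.04*np.cos(t),y+.04*np.sin(t),z+0*t]
rng=dict(red=((0,8),(168,180)),gold=((15,30),),green=((55,85),),blue=((108,128),))
guess=dict(green=(.5722,-.1373),blue=(.5602,-.2207),red=(.4891,-.124),gold=(.4774,-.208))
for n in('top','scene'):
    c=cal(n); im=cv2.imread(f'pics/{n}0.png'); hsv=cv2.cvtColor(im,cv2.COLOR_BGR2HSV)
    for k,g in guess.items():
        if n=='scene' and k in('green','blue'): continue
        m=np.zeros(im.shape[:2],np.uint8)
        for a,b in rng[k]: m|=cv2.inRange(hsv,(a,110,35),(b,255,255))
        u,v=proj(c,[[*g,.06]])[0]; w=np.zeros_like(m); cv2.circle(w,(int(u),int(v)),26,255,-1); m&=w
        cs=max(cv2.findContours(m,cv2.RETR_EXTERNAL,cv2.CHAIN_APPROX_NONE)[0],key=cv2.contourArea)
        x0,y0,w0,h0=cv2.boundingRect(cv2.convexHull(cs)); M=cv2.moments(cv2.convexHull(cs)); mc=np.array([M['m10'],M['m01']])/M['m00']
        def f(p):
            H=cv2.convexHull(np.vstack([proj(c,ring(*p,.068)),proj(c,ring(*p,.03))]).astype(np.float32)); Q=cv2.moments(H)
            return np.array([Q['m10'],Q['m01']])/Q['m00']-mc
        s=least_squares(f,g,diff_step=1e-2); H=proj(c,ring(*s.x,.068)); print(n,k,s.x.round(4),'bbox',w0,h0,np.ptp(H,0).round(1))
E
python3 ins.py
```

```text
top green [ 0.5752 -0.1379] bbox 27 27 [27.7 27.4]
top blue [ 0.5615 -0.2227] bbox 27 26 [27.8 27.5]
top red [ 0.4895 -0.1252] bbox 29 29 [27.9 27.8]
top gold [ 0.4769 -0.209 ] bbox 28 27 [28.  27.9]
scene red [ 0.4942 -0.119 ] bbox 27 24 [27.6 18.4]
scene gold [ 0.4798 -0.204 ] bbox 29 26 [28.9 19.8]
```

{"name": "carry_out", "arguments": {"deltas": "1 0.8 -1 0 -1; 1 1.6 -2 0 -2; 1 2.4 -3 -0.3 -3; 1 3.2 -4 -0.7 -4; 1 4 -5 -1 -5; 1 4.8 -6 -1.5 -6; 1 5.6 -7 -2 -7; 1 6.5 -8 -2.5 -8; 1 7.3 -9 -3 -9; 1 8.05 -10.05 -3.5 -9.05; 1 8.05 -10.05 -3.5 -9.05; 1 8.05 -10.05 -3.5 -9.05; 1 8.05 -10.05 -3.5 -9.05", "newtons": 30}}

```text
t: 1.72
position: [0.4299, 0.2952, 0.3001]
tcp_rot: [3.141, -0.001, 1.572]
wrist_force: [-0.3, 0.3, -0.4]
width: 0.0849
```

Run:
```python
from h import *
d=snap('top','t1'); e=snap('scene','s1')
a=cv2.resize(d['image'][150:260,115:265],None,fx=2.66,fy=2.66,interpolation=3)
b=cv2.resize(e['image'][100:230,100:250],None,fx=2.66,fy=2.66,interpolation=3)
h=max(a.shape[0],b.shape[0]);m=np.zeros((h,a.shape[1]+b.shape[1],3),np.uint8);m[:a.shape[0],:a.shape[1]]=a;m[:b.shape[0],a.shape[1]:]=b
cv2.imwrite('pics/v1.png',m)
s=cal('scene');print([at(s,300.5+i,182,0).round(3) for i in(-8,0,8)])
```

```text
[array([ 0.679, -0.05 ,  0.   ]), array([ 0.694, -0.071,  0.   ]), array([ 0.709, -0.093,  0.   ])]
```

View pics/v1.png

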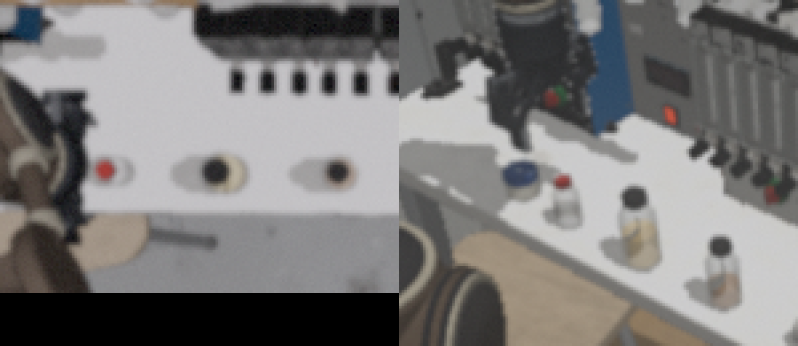

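Top view (crop): open fingers straddle the red cap at (72,100–225) after parallax, so the grasp lines up. Going down and closing.

{"name": "carry_out", "arguments": {"deltas": "1 0 0 -1 0; 1 0 0 -2 0; 1 0 0 -2.7 0; 1 0 0 -3.23 0; 1 0 0 -3.23 0; 1 0 0 -3.23 0; -0.5 0 0 -3.23 0; -0.5 0 0 -3.23 0; -0.5 0 0 -3.23 0; -0.5 0 0 -3.23 0; -0.5 0 0 -3.23 0; -0.5 0 0 -3.23 0", "newtons": 25}}

```text
t: 3.32
position: [0.4306, 0.2945, 0.2033]
tcp_rot: [3.141, -0.0, 1.571]
wrist_force: [-1.3, -1.2, 4.7]
width: 0.0334
```

{"name": "carry_out", "arguments": {"deltas": "-0.5 0 0 0.5 0; -0.5 0 0 1.5 0; -0.5 0 0 3 0; -0.5 0 0 4.5 0; -0.5 0 -0.7 5 0; -0.5 0.2 -2 5 0; -0.5 0.4 -3.5 5 0; -0.5 0.7 -5 5 0; -0.5 1 -6.5 5 0; -0.5 1.3 -8 5 0; -0.5 1.5 -9.5 5 0; -0.5 1.7 -11 5 0; -0.5 1.9 -12.3 5 0; -0.5 1.98 -13.3 4.5 0; -0.5 1.98 -13.97 4 0; -0.5 1.98 -13.97 3.5 0; -0.5 1.98 -13.97 3 0; -0.5 1.98 -13.97 3 0; -0.5 1.98 -13.97 3 0"}}

```text
t: 5.7
position: [0.4899, -0.1241, 0.2929]
tcp_rot: [3.141, 0.0, 1.572]
wrist_force: [-0.0, 0.3, -0.9]
width: 0.0335
```

Run:
```python
from h import *
d=snap('top','t2'); e=snap('scene','s2')
a=cv2.resize(d['image'][130:240,270:370],None,fx=4,fy=4,interpolation=3)
b=cv2.resize(e['image'][130:260,240:340],None,fx=4,fy=4,interpolation=3)
h=max(a.shape[0],b.shape[0]);m=np.zeros((h,a.shape[1]+b.shape[1],3),np.uint8);m[:a.shape[0],:a.shape[1]]=a;m[:b.shape[0],a.shape[1]:]=b
cv2.imwrite('pics/v2.png',m)
```

```text
(no output)
```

View pics/v2.png

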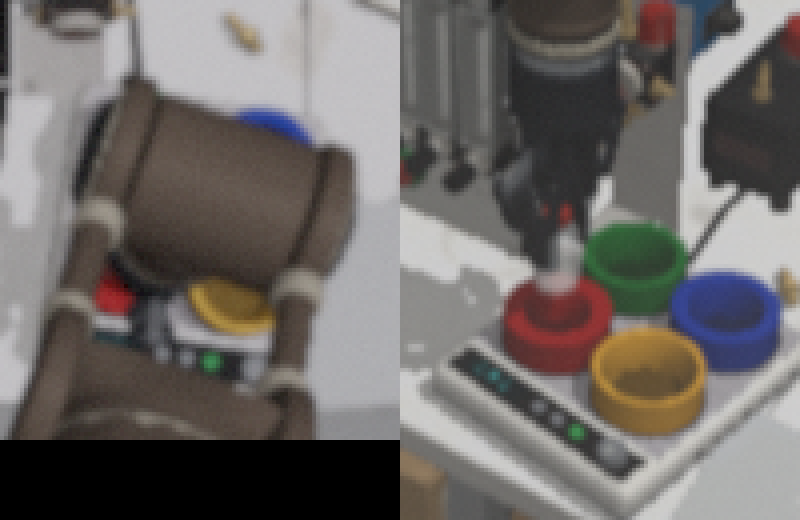

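Scene crop: bottle underside is at (558,290) and the red well centre at (558,312). The 22 px difference is what 22 mm of height should give, so it's centred. Lowering.

{"name": "carry_out", "arguments": {"deltas": "-0.5 0 0 -0.4 0; -0.5 0 0 -0.8 0; -0.5 0 0 -1.1 0; -0.5 0 0 -1.3 0; -0.5 0 0 -1.45 0; -0.5 0 0 -1.55 0; -0.5 0 0 -1.6 0; -0.5 0 0 -1.6 0"}}

```text
t: 6.8
position: [0.4897, -0.1248, 0.2449]
tcp_rot: [3.141, 0.0, 1.571]
wrist_force: [-0.6, 0.1, -1.3]
width: 0.033
```

{"name": "carry_out", "arguments": {"deltas": "-0.5 0 0 -0.05 0; -0.5 0 0 -0.08 0; -0.5 0 0 -0.08 0; -0.5 0 0 -0.08 0"}}

```text
t: 7.3
position: [0.49, -0.1249, 0.2433]
tcp_rot: [3.141, 0.0, 1.571]
wrist_force: [-1.2, 0.6, 6.0]
width: 0.033
```

{"name": "carry_out", "arguments": {"deltas": "0.4 0 0 0 0; 0.4 0 0 0 0; 0.4 0 0 0 0; 0.4 0 0 0 0; 0.4 0 0 0.7 0; 0.4 0 0 1.6 0; 0.4 0 0 2.5 0; 1 -0.4 1 2.5 0; 1 -0.8 2.2 2.5 0; 1 -1.2 3.4 2.3 0; 1 -1.6 4.6 2.1 0; 1 -2 5.62 1.9 0; 1 -2 5.62 1.9 0; 1 -2 5.62 1.9 0; 1 -2 5.62 1.9 0"}}

```text
t: 9.18
position: [0.4304, 0.0431, 0.2998]
tcp_rot: [3.14, 0.0, 1.57]
wrist_force: [0.1, 0.6, -0.9]
width: 0.0854
```

Run:
```python
from h import *
e=snap('scene','s3')
cv2.imwrite('pics/v3.png',cv2.resize(e['image'][130:260,160:340],None,fx=4.4,fy=4.4,interpolation=3))
```

```text
(no output)
```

View pics/v3.png

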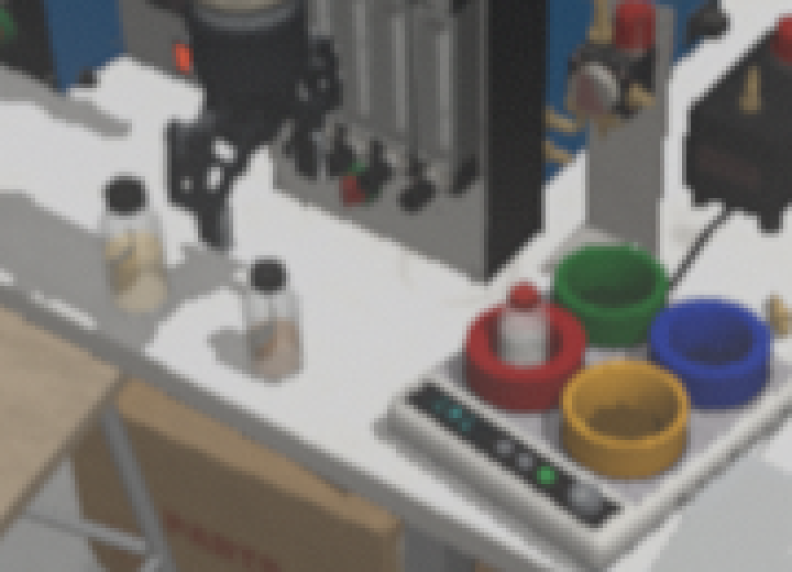

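Scene crop: the small bottle stands upright in the red well (cap at (523,295)), and the gripper is above oil_b (cap (268,273)). Grasping oil_b.

{"name": "carry_out", "arguments": {"deltas": "1 0 0 -0.8 0; 1 0 0 -1.6 0; 1 0 0 -2.3 0; 1 0 0 -2.8 0; 1 0 0 -2.8 0; 1 0 0 -2.8 0; -0.4 0 0 -2.8 0; -0.4 0 0 -2.8 0; -0.4 0 0 -2.8 0; -0.4 0 0 -2.8 0; -0.4 0 0 -2.8 0; -0.4 0 0 -2.8 0"}}

```text
t: 10.72
position: [0.4301, 0.0438, 0.2159]
tcp_rot: [3.141, -0.0, 1.571]
wrist_force: [-0.3, 0.6, 5.3]
width: 0.0393
```

{"name": "carry_out", "arguments": {"deltas": "-0.4 0 0 0.5 0; -0.4 0 0 1.5 0; -0.4 0 0 3 0; -0.4 0 0 4.5 0; -0.4 0.3 -0.8 5 0; -0.4 0.9 -2 5 0; -0.4 1.5 -3.2 5 0; -0.4 2.2 -4.5 5 0; -0.4 2.8 -5.8 5 0; -0.4 3.4 -7 5 0; -0.4 4 -8.1 5 0; -0.4 4.4 -8.88 5 0; -0.4 4.4 -8.88 4.5 0; -0.4 4.4 -8.88 3.8 0; -0.4 4.4 -8.88 3 0; -0.4 4.4 -8.88 2.7 0; -0.4 4.4 -8.88 2.7 0; -0.4 4.4 -8.88 2.7 0"}}

```text
t: 12.98
position: [0.562, -0.2225, 0.2973]
tcp_rot: [3.14, 0.001, 1.571]
wrist_force: [0.3, 0.5, -1.0]
width: 0.0392
```

Run:
```python
from h import *
e=snap('scene','s4')
cv2.imwrite('pics/v4.png',cv2.resize(e['image'][140:260,250:370],None,fx=5,fy=5,interpolation=3))
```

```text
(no output)
```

View pics/v4.png

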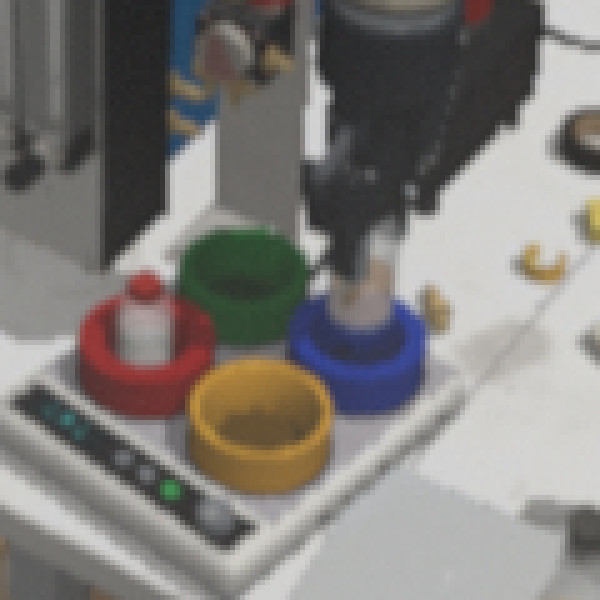

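Scene crop: bottle axis at column 360, blue ring centre at 357, so it's aligned. Lowering.

{"name": "carry_out", "arguments": {"deltas": "-0.4 0 0 -0.4 0; -0.4 0 0 -0.7 0; -0.4 0 0 -0.95 0; -0.4 0 0 -1.15 0; -0.4 0 0 -1.28 0; -0.4 0 0 -1.36 0; -0.4 0 0 -1.41 0; -0.4 0 0 -1.41 0; -0.4 0 0 -1.41 0"}}

```text
t: 14.15
position: [0.5622, -0.2229, 0.2559]
tcp_rot: [3.141, 0.001, 1.571]
wrist_force: [-2.7, 0.3, 5.7]
width: 0.0392
```

{"name": "carry_out", "arguments": {"deltas": "0.4 0 0 0 0; 0.4 0 0 0 0; 0.4 0 0 0 0; 0.4 0 0 0 0; 0.4 0 0 0.7 0; 0.4 0 0 1.6 0; 0.4 0 0 2.6 0; 0.4 -0.6 0.4 3.5 0; 1 -1.8 1 3.5 0; 1 -3.2 1.8 3.5 0; 1 -4.2 3 3.5 0; 1 -4.43 4.6 3.5 0; 1 -4.43 6.2 3.5 0; 1 -4.43 7.8 3.5 0; 1 -4.43 9.4 3.2 0; 1 -4.43 11 2.8 0; 1 -4.43 12.3 2.3 0; 1 -4.43 13.09 1.85 0; 1 -4.43 13.09 1.85 0; 1 -4.43 13.09 1.85 0"}}

```text
t: 16.65
position: [0.4288, 0.1698, 0.3098]
tcp_rot: [3.142, 0.0, 1.571]
wrist_force: [-0.9, 0.2, 0.9]
width: 0.0855
```

{"name": "carry_out", "arguments": {"deltas": "1 0 0 -0.8 0; 1 0 0 -1.6 0; 1 0 0 -2.4 0; 1 0 0 -3 0; 1 0 0 -3 0; 1 0 0 -3 0; -0.3 0 0 -3 0; -0.3 0 0 -3 0; -0.3 0 0 -3 0; -0.3 0 0 -3 0; -0.3 0 0 -3 0; -0.3 0 0 -3 0"}}

```text
t: 18.15
position: [0.4293, 0.1703, 0.2203]
tcp_rot: [3.141, -0.0, 1.571]
wrist_force: [-0.6, -1.1, 5.8]
width: 0.0456
```

{"name": "carry_out", "arguments": {"deltas": "-0.3 0 0 0.5 0; -0.3 0 0 1.5 0; -0.3 0 0 3 0; -0.3 0 0 4.5 0; -0.3 0 -1 5 0; -0.3 0 -2.4 5 0; -0.3 0 -3.9 5 0; -0.3 0 -5.4 5 0; -0.3 0 -6.9 5 0; -0.3 0 -8.3 5 0; -0.3 0.4 -9.5 5 0; -0.3 1.2 -10.27 5 0; -0.3 2.5 -10.27 5 0; -0.3 3.8 -10.27 5 0; -0.3 4.85 -10.27 4.6 0; -0.3 4.85 -10.27 3.8 0; -0.3 4.85 -10.27 3 0; -0.3 4.85 -10.27 2.7 0; -0.3 4.85 -10.27 2.7 0; -0.3 4.85 -10.27 2.7 0"}}

```text
t: 20.65
position: [0.5747, -0.1382, 0.3019]
tcp_rot: [3.14, 0.001, 1.571]
wrist_force: [0.9, 0.8, -1.4]
width: 0.0455
```

Run:
```python
from h import *
e=snap('scene','s5')
cv2.imwrite('pics/v5.png',cv2.resize(e['image'][140:260,250:370],None,fx=5,fy=5,interpolation=3))
```

```text
(no output)
```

View pics/v5.png

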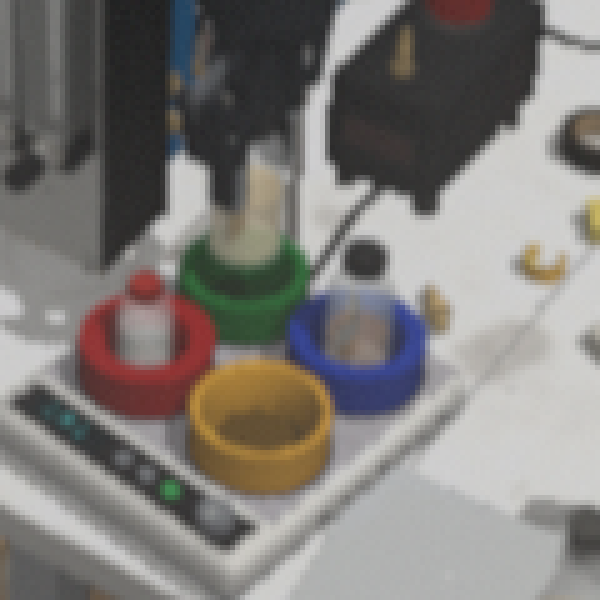

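Scene crop: bottle axis at column 246, green ring centre at 245; oil_b stands upright in blue (cap (366,257)). Lowering.

{"name": "carry_out", "arguments": {"deltas": "-0.3 0 0 -0.4 0; -0.3 0 0 -0.7 0; -0.3 0 0 -0.95 0; -0.3 0 0 -1.15 0; -0.3 0 0 -1.28 0; -0.3 0 0 -1.36 0; -0.3 0 0 -1.41 0; -0.3 0 0 -1.41 0; -0.3 0 0 -1.41 0"}}

```text
t: 21.82
position: [0.5748, -0.1382, 0.2603]
tcp_rot: [3.141, 0.0, 1.571]
wrist_force: [-2.7, 1.7, 7.2]
width: 0.0455
```

{"name": "carry_out", "arguments": {"deltas": "0.5 0 0 0 0; 0.5 0 0 0 0; 0.5 0 0 0 0; 0.5 0 0 0 0; 0.5 0 0 0.7 0; 0.5 0 0 1.6 0; 0.5 0 0 2.6 0; 0.5 0 -0.4 3.5 0; 0.7 0 -1.4 3.6 0; 0.7 -0.1 -2.8 3.6 0; 0.7 -0.2 -4.2 3.6 0; 0.7 -0.4 -5.6 3.6 0; 0.7 -0.5 -7 3.2 0; 0.7 -0.6 -8.3 2.6 0; 0.7 -0.72 -9.33 1.9 0; 0.7 -0.72 -9.33 1.9 0; 0.7 -0.72 -9.33 1.9 0"}}

```text
t: 23.95
position: [0.5527, -0.4175, 0.3151]
tcp_rot: [-3.141, -0.001, 1.571]
wrist_force: [0.5, -0.1, 0.3]
width: 0.0722
```

Run:
```python
from h import *
e=snap('scene','s6');d=snap('top','t6')
a=cv2.resize(e['image'][160:290,270:430],None,fx=2.5,fy=2.5,interpolation=3)
b=cv2.resize(d['image'][115:245,330:490],None,fx=2.5,fy=2.5,interpolation=3)
cv2.imwrite('pics/v6.png',np.hstack([a,b]))
```

```text
(no output)
```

View pics/v6.png

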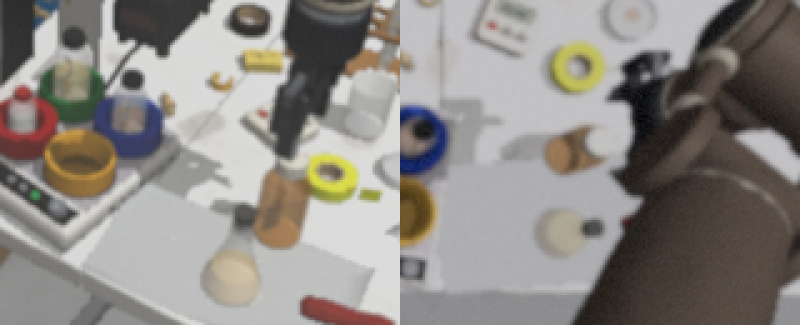

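Crops: oil_a stands upright in green. Amber (cap (290,160)) is under the gripper and the flask (stopper (245,215)) is clear in front. Descending.

{"name": "carry_out", "arguments": {"deltas": "0.7 0 0 -0.6 0; 0.7 0 0 -1.2 0; 0.7 0 0 -1.8 0; 0.7 0 0 -2.4 0; 0.7 0 0 -2.83 0; 0.7 0 0 -2.83 0; 0.7 0 0 -2.83 0; -0.1 0 0 -2.83 0; -0.1 0 0 -2.83 0; -0.1 0 0 -2.83 0; -0.1 0 0 -2.83 0; -0.1 0 0 -2.83 0; -0.1 0 0 -2.83 0"}}

```text
t: 25.68
position: [0.5531, -0.4183, 0.2316]
tcp_rot: [3.14, 0.001, 1.571]
wrist_force: [-0.5, 0.2, 5.9]
width: 0.0517
```

{"name": "carry_out", "arguments": {"deltas": "-0.1 0 0 0.5 0; -0.1 0 0 1.5 0; -0.1 0 0 3 0; -0.1 0 0 4.5 0; -0.1 0 0.6 5 0; -0.1 -0.3 1.8 5 0; -0.1 -0.9 3.1 5 0; -0.1 -1.5 4.4 5 0; -0.1 -2.1 5.7 5 0; -0.1 -2.54 6.6 5 0; -0.1 -2.54 6.93 4.6 0; -0.1 -2.54 6.93 3.8 0; -0.1 -2.54 6.93 3 0; -0.1 -2.54 6.93 2.7 0; -0.1 -2.54 6.93 2.7 0; -0.1 -2.54 6.93 2.7 0"}}

```text
t: 27.68
position: [0.477, -0.2103, 0.312]
tcp_rot: [3.14, 0.001, 1.571]
wrist_force: [0.4, 0.7, -1.1]
width: 0.0513
```

Run:
```python
from h import *
e=snap('scene','s7')
cv2.imwrite('pics/v7.png',cv2.resize(e['image'][140:260,250:370],None,fx=5,fy=5,interpolation=3))
```

```text
(no output)
```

View pics/v7.png

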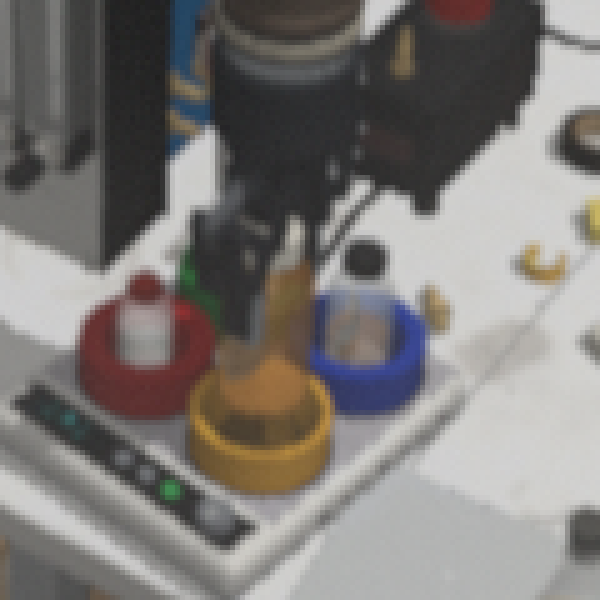

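Scene crop: amber axis at column 264, gold ring centre at 260. That's about 2 mm off, well within the flare. Lowering.

{"name": "carry_out", "arguments": {"deltas": "-0.1 0 0 -0.4 0; -0.1 0 0 -0.7 0; -0.1 0 0 -0.9 0; -0.1 0 0 -1.05 0; -0.1 0 0 -1.18 0; -0.1 0 0 -1.28 0; -0.1 0 0 -1.35 0; -0.1 0 0 -1.35 0; -0.1 0 0 -1.35 0"}}

```text
t: 28.85
position: [0.4768, -0.2102, 0.2716]
tcp_rot: [3.141, 0.001, 1.571]
wrist_force: [-1.8, 0.2, 4.8]
width: 0.0513
```

Seated: 4.8 N of contact at the expected height. Releasing and backing off.

{"name": "carry_out", "arguments": {"deltas": "0.6 0 0 0 0; 0.6 0 0 0 0; 0.6 0 0 0 0; 0.6 0 0 0 0; 0.6 0 0 0.6 0; 0.6 0 0 1.4 0; 0.6 0 0 2.4 0; 0.6 0 0 3.4 0; 0.6 0 0 4.4 0; 0.6 0 1.5 5 0; 0.6 -0.8 3 5 0; 0.6 -1.5 4.5 5 0; 0.6 -1.5 6 5 0; 0.6 -1.5 7.5 5 0; 0.6 -1.5 9 5 0; 0.6 -1.5 10.5 5 0; 0.6 -1.5 12 5 0; 0.6 -1.5 12 5 0; 0.6 -1.5 12 5 0"}}

```text
t: 31.22
position: [0.4314, 0.1498, 0.4216]
tcp_rot: [3.141, 0.001, 1.572]
wrist_force: [-0.7, 0.3, 0.6]
width: 0.0682
```

Run:
```python
from h import *
e=snap('scene','s8');d=snap('top','t8')
a=cv2.resize(e['image'][160:290,260:420],None,fx=2.5,fy=2.5,interpolation=3)
b=cv2.resize(d['image'][140:240,280:420],None,fx=2.85,fy=2.85,interpolation=3)
m=np.zeros((325,800,3),np.uint8);m[:,:400]=a;m[:285,400:799]=b[:285,:399]
cv2.imwrite('pics/v8.png',m)
s=cal('scene')
# predicted cap tops if seated
P=dict(red=(.49,-.1249,.109),blue=(.5622,-.2229,.129),green=(.5748,-.1382,.143),gold=(.4768,-.2102,.156))
for k,v in P.items(): print(k,((proj(s,[v])[0]-[260,160])*2.5).round(0))
```

```text
red [51. 89.]
blue [160.  74.]
green [102.  32.]
gold [112.  92.]
```

View pics/v8.png

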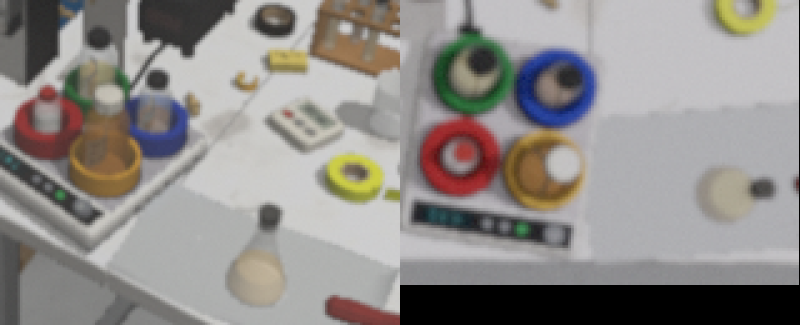

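All four caps are within about 4 px of where seated bottles should appear: red (47,90), blue (157,75), green (98,33), gold (109,92). The flask looks unmoved, so I'm handing in.

```bash
python3 -c "
from plant import r
print(r.job_done())"
```

```text
the job is handed in; nothing more can be done
None
```

All four bottles are in their wells and the job is handed in, at about 31 s on the robot's clock: small in red, oil_b in blue, oil_a in green, amber in gold, placed in that order.

- **Seating:** each bottle met the well floor with about 5–7 N, 40 mm above its bench grasp height, which is the well floor's height. In the last two pictures all four stand upright, with their caps within about 4 px (enlarged crop) of the positions predicted for seated bottles.
- **Clearances:** the wrist-force readings at the end of each move never exceeded about 8 N. The flask stands where it did. The arm kept away from the grease jar, but my final crops did not show it, so I did not check it again at the end.
- **Disagreements:** the insert spacing from my first pixel readings was about 2% short (84 mm instead of 86 mm). An outline fit in the top view corrected it. The same fit in the scene view was up to 6 mm off, probably because part of the outline was hidden, so I did not use it. The amber bottle looked about 2 mm off centre before lowering, within the flare, and seated normally.

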